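# Time and run a purge at the bottle store

## Task

Run a purge of the bottle store: first wind the clockwork timer clockwise by its winged key until it comes up against its stop, then pull the black mushroom knob of the valve console out until it clicks and stays out by itself. Let go of the knob and leave it out for about two seconds, then push it fully home and take your hand away. Leave the timer wound, and leave the bottles and the beaker standing where they are.

Things in the scene. Friction and masses are not known exactly. Their poses are not given: they have to be found in the camera images.
- valve: Purge valve console, white metal, fixed to the bench on the robot's left or right (the timer on the other side); 185 mm deep, 200 wide, 245 high; origin on its underside, 105 mm behind its front edge, front faces its own -x. An aluminium panel on the front slopes: its outward normal leans 25 degrees from vertical towards the console's -x. Beside the knob (72 mm towards -y) is a flat gauge, 48 mm across, 6 high.
- hood_edge (a point): Middle of the front lower edge of the grey hood that juts out over the upper half of the panel, 225 mm above the bench, 18 mm in front of the console's origin; the hood is 20 mm thick and 200 mm wide. It keeps an upright tool from the knob: come in along the knob's axis.
- knob_head (a point): Centre of the pull knob's black mushroom head (moves with it): a disc 40 mm in diameter, 26 mm thick (13 mm either way along the axis), on a 14 mm stem. Home, it stands 18 mm clear of the panel (15 mm over a flat bush 40 mm across). z axis: the pull direction, along the panel's outward normal, 25 degrees from vertical; x axis up the slope; y axis level across the panel.
- knob (a joint): Pull knob travel, m: 0 home, positive out along the point's z; hard stop at 0.038. A weak spring (1 to 2 N) draws it home; a sprung catch must be overcome half-way (roughly 5 to 15 N, felt from 0.018 on). Pulled past about 0.026 and let go, it rests out against the catch (detent) at about 0.030; let go sooner it slides home. Pushed in past about 0.022 it is free and goes home.
- timer: Clockwork timer, a white box 160 mm deep, 130 wide, 78 high, fixed to the bench, with a round dial 104 mm across on top (top of the dial 86 mm up) and a steel winged key standing upright in the dial; origin on its underside, the key 40 mm towards the robot side of it (its own -x).
- key_grip (a point): Centre of the key's wing, on the vertical axis about which it turns, 120 mm above the bench. The wing is an upright steel plate 70 mm long (the point's x), 12 mm thick (the point's y, the way to grip it): two round lobes 34 mm high joined by a middle part 36 mm long, 26 mm high. It stands on a 14 mm stem, its lower edge 17 mm above the dial.
- key (a joint): Turn of the key, rad, positive clockwise seen from above: 0 run down, 3.6 fully wound, against a hard stop. It starts somewhere in 0 to 1.0, so it takes repeated partial turns with regrasps. Winding takes 0.15 to 0.2 N m; friction inside holds it against its spring wherever it is let go.
- bottle_a: Amber bottle, blue cap, 64 mm diameter, 150 mm high, standing between timer and console; origin at the centre of its underside.
- bottle_b: Amber bottle, black cap, 80 mm diameter, 190 mm high, on the left; origin at the centre of its underside.
- bottle_c: Amber bottle, blue cap, 72 mm diameter, 160 mm high, on the right; origin at the centre of its underside.
- beaker: Glass beaker, 68 mm diameter, 90 mm high, in front between timer and console; origin at the centre of its underside.
There are look-alikes about, which are no part of the job. What is shaped like the timer but orange is not meant. Leave any green look-alike of the bottle_c alone.

How it is judged (in metres and radians):
On the way, in this order (a step that is already met when the one before it is completed fails the run):
1. the timer is wound up to its stop (within 0.15 rad) while the knob is still home (value of joint key above 3.45 rad and value of joint knob below 0.005 m), for 0.2 s.
2. the knob stays out at its detent (27 to 36 mm) by itself for 1 s, the robot not touching the console (value of joint knob between 0.027 and 0.036 m and value of joint key above 3.4 rad and contact force between valve and the fingers below 0.3 N and contact force between valve and the arm below 0.3 N), for 1 s.
At the end, for the whole second after the job is handed in: The knob is fully home (within 2.5 mm), the timer still wound (key at 3.4 rad or more), the bottles and the beaker upright (within 0.3 rad) (value of joint knob below 0.0025 m and value of joint key above 3.4 rad and angle between each of bottle_a, bottle_b, bottle_c, beaker's own z axis and vertical below 0.3 rad); the robot touches nothing.
It fails at once if a bottle or the beaker is knocked over (0.5 rad) or shifted by more than 40 mm (angle between any of bottle_a, bottle_b, bottle_c, beaker's own z axis and vertical above 0.5 rad or distance of any of bottle_a, bottle_b, bottle_c, beaker from where it was at the start of the episode above 0.04 m).
It also fails if it takes over 72 s, if anything falls off the work surface, if the arm or the gripper's body presses on something with over 40 N, if the wrist force passes 120 N, or if a joint passes its speed limit or range.

## Robot

A 7-joint arm with a two-finger parallel gripper is mounted at the origin on the work surface. World frame = base frame: x ahead of the robot, y to its left, z up, the work surface at z = 0. Lengths are in m, angles in degrees, forces in N, time in s.
With the tool pointing down it reaches from about 0.4 to 0.875 m from the base axis. Payload 6.5 kg.
Tool frame: the origin (TCP) lies at the very end of the fingers, on their centre line; the grasp point (between the pads) lies bot.pinch_z behind it (bot.pinch_z is the distance from the TCP to the grasp point, in m); z points along the fingers, y is the direction in which the jaws open and shut (so a half turn about z gives the same grasp; the last joint's range is limited). The gripper opens to 85 mm and grips with 20 to 120 N. Pads are 22 mm wide; open, the fingers measure 114 mm over their backs; the gripper's body (76 mm by 85 mm) begins 54 mm behind the grasp point. The pads swing forward as they close: fully open they stand 13 mm farther back than shut.
Start: joints at [70.52, 30.733, -0.252, 88.115, 0.149, 61.152, -4.079], TCP at [0.176, -0.626, 0.231] pointing down, gripper open.
Joint ranges: [-154.64, 154.64], [-21.42, 123.67], [-72.66, 72.17], [13.99, 137.28], [-74.86, 254.86], [10.95, 109.41], [-158.01, 158.01]. Speed limits (degrees/s): [136.94, 136.94, 180, 180, 180, 180, 180].

## Interface

Orientations are given as a 3x3 rotation matrix whose columns are the frame's x, y, z axes.
In Python, from station import bot gives the robot as it stands.
- The arm moves only by the tool step_arm, never from a script. Its argument "plan" is a list of rows, each a list of 7 numbers: the turn, a rotation vector about the tool's x, y, z in rad, then the shift along the tool's x, y, z in mm, then the finger opening in mm, from 0 to 85.4. A call has 1 to 20 rows; each row shifts and turns the commanded pose from where the row before left it, along the tool's axes as they then stand; what a row does not reach is not made up. A row lasts 1/8 s, in which the tool goes at most 62.5 mm and 10.7 degrees, less where a joint would pass 70% of its speed; a pose out of reach is approached as far as the arm can. A call with a gripper value outside its range is refused whole. The fingers move at their own pace and stop on an object; the grip force is fixed at half the most. Time passes only in rows, so rows that do not move let the fingers close. It gives the time, the measured TCP pose, the force and the opening at its end, in the units of the state.
- bot.get_obs(): the state, without advancing time (a new reading comes with each control period).
- bot.capture(name): name is "side" or "top"; returns the picture (420x560x3 uint8, blue, green, red); there is no depth.
- bot.camera_params(name): a dict with "fx", "fy", "cx", "cy" (pixels), "camera_from_world" (4x4, takes a point from world to camera coordinates). Camera axes: x right, y down, z forward; pixel columns grow to the right and rows downward; lengths in m; the calibration is good to about 2 mm. A picture is of the moment at which its call begins. camera_params takes no time and is no camera call.
- bot.close_job(): hands the job in, once; it reports no verdict.
The state is a dict: "time": time; "q": joint angles; "dq": joint speeds; "tau": joint torques, N m; "position": TCP position; "ee_rot": TCP orientation; "ft_force": force on the tool from outside, world axes, zero at the start; "torque": the same for the moment, N m; "width": finger opening in m.
Only numpy, scipy, OpenCV 4.12 (cv2) and the standard library are available. Lean on these libraries where they do the work, as an engineer would, in place of code of your own. Each camera call takes 0.05 s, during which the arm holds its last target. There are 200 camera calls.

## Working session

There is one attempt and no reset: what is moved stays moved. The work goes in short steps, Python scripts to look and compute and a tool call to move; the robot and the scene stay as the last step left them, time stands still between calls to the robot, and variables do not carry over. Pictures are saved under pics/ and viewed, about 8 in all and at most 12, crops included, and the job is handed in when it is done.

Besides the shell and the picture viewer there is one more tool, called after "Call:" as name(argument=value, ...), one argument or row to a line, values as JSON. step_arm: Moves the arm, as the interface text tells. Its arguments: {"type":"object","properties":{"plan":{"type":"array"}},"required":["plan"]}

```bash
mkdir -p pics; ls
python3 - <<'E'
from station import bot
import cv2,numpy as np
np.set_printoptions(precision=4,suppress=True)
for n in("side","top"):
    im=bot.capture(n); cv2.imwrite(f"pics/{n}0.png",im)
    p=bot.camera_params(n); print(n,p["fx"],p["fy"],p["cx"],p["cy"]);print(p["camera_from_world"])
o=bot.get_obs();print(o["time"],o["position"],o["ee_rot"],o["width"],bot.pinch_z)
E
```

```text
pics
side 533.8945773101136 533.8945773101136 281.69779578179555 209.76255034420066
[[ 0.9745 -0.2234 -0.0215 -0.5344]
 [-0.1625 -0.6365 -0.7539  0.1821]
 [ 0.1548  0.7382 -0.6566  1.6953]
 [ 0.      0.      0.      1.    ]]
top 447.81831077019257 447.81831077019257 284.81081878140685 207.77224625894283
[[-0.016  -0.9998  0.0082 -0.0037]
 [-0.9919  0.0148 -0.1264  0.5661]
 [ 0.1263 -0.0102 -0.9919  1.3666]
 [ 0.      0.      0.      1.    ]]
0.1 [ 0.1756 -0.6253  0.2305] [[ 0.9627  0.2704 -0.0005]
 [ 0.2704 -0.9627  0.0014]
 [-0.0001 -0.0015 -1.    ]] 0.08546050905279651 0.0187
```

View pics/side0.png

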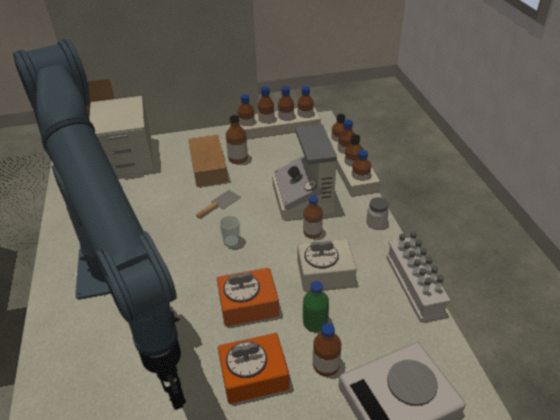

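View pics/top0.png

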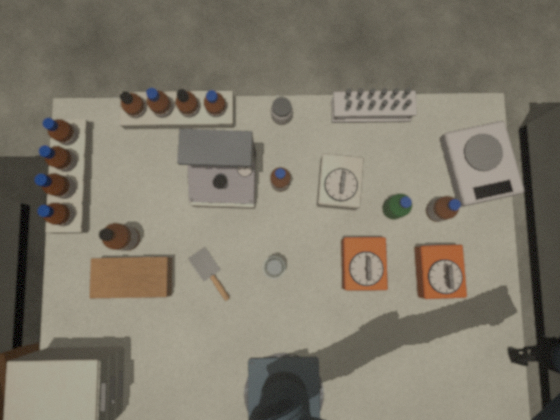

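Top view: the candidates for the timer are the white box at (341,183), which matches, and two orange boxes at (365,265) and (442,272), which are look-alikes. The console is at (220,170) with its black knob at (220,181) and gauge at (244,171). Bottle_a is at (280,178), bottle_b (117,236), bottle_c (446,208), the green look-alike (398,205) and the beaker (275,265).

```bash
cat > h.py <<'E'
import numpy as np,cv2
def cam(bot,n):
    p=bot.camera_params(n);K=np.array([[p["fx"],0,p["cx"]],[0,p["fy"],p["cy"]],[0,0,1]]);return K,p["camera_from_world"]
def ray(bot,n,uv,z):
    K,T=cam(bot,n);R,t=T[:3,:3],T[:3,3];d=R.T@np.linalg.solve(K,[uv[0],uv[1],1]);c=-R.T@t
    return c+d*(z-c[2])/d[2]
def tri(bot,a,b):
    P=[(lambda K,T:K@T[:3])(*cam(bot,n)) for n in("side","top")]
    X=cv2.triangulatePoints(P[0],P[1],np.array(a,float),np.array(b,float)).ravel();return X[:3]/X[3]
def proj(bot,n,X):
    K,T=cam(bot,n);q=K@(T[:3,:3]@np.asarray(X).T+T[:3,3:4]) if np.ndim(X)>1 else K@(T[:3,:3]@X+T[:3,3]);return (q[:2]/q[2]).T
E
python3 - <<'E'
from h import *; from station import bot
np.set_printoptions(precision=4,suppress=True)
t=cv2.imread("pics/top0.png");s=cv2.imread("pics/side0.png")
def z(im,x,y,w,h,k): return cv2.resize(im[y:y+h,x:x+w],None,fx=k,fy=k,interpolation=cv2.INTER_CUBIC)
A=np.hstack([z(t,175,125,95,90,4),z(t,310,145,95,90,4)]);B=np.hstack([z(s,265,120,95,100,4),z(s,285,225,95,100,4)])
cv2.imwrite("pics/crop0.png",cv2.resize(np.vstack([A,B]),None,fx=1,fy=.78))
# white timer dial: near-white blob in dark ring
for n,im,c in(("top",t,(341,183)),("side",s,(322,254))):
    for nm,uv,zz in(("dial",c,.086),):print(n,nm,ray(bot,n,uv,zz))
print("knob tri",tri(bot,(295,173),(220,181)),"ba",tri(bot,(313,202),(281,174)),"beaker",ray(bot,"top",(275,265),.09))
for k,uv,h in(("bb",(110,232),.19),("bc",(453,204),.16),("green",(405,202),.16)):print(k,ray(bot,"top",uv,h))
# orange blobs, for clearance
E
```

```text
top dial [ 0.633  -0.1842  0.086 ]
side dial [ 0.6317 -0.1853  0.086 ]
knob tri [0.6387 0.1788 0.1214] ba [ 0.6535 -0.0019  0.1351] beaker [0.3887 0.0198 0.09  ]
bb [0.4862 0.4721 0.19  ]
bc [ 0.5539 -0.4931  0.16  ]
green [ 0.5617 -0.3556  0.16  ]
```

View pics/crop0.png

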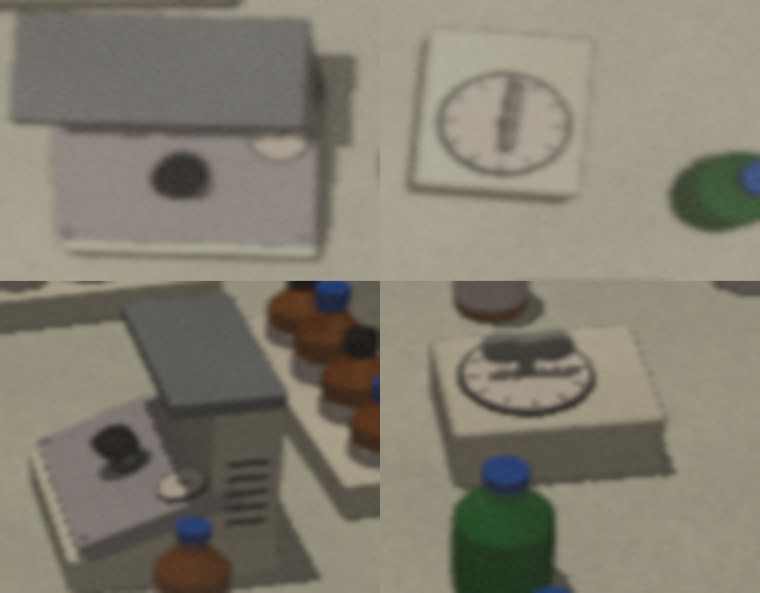

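The crop confirms the white box with a clean dial and an upright key whose wing runs roughly along world x. The console's black knob lies below the grey hood, with the gauge to its right. Now I'll take precise masks.

Run:
```python
from h import *; from station import bot
np.set_printoptions(precision=4,suppress=True)
t=cv2.imread("pics/top0.png");s=cv2.imread("pics/side0.png")
def blob(im,box,f):
    x,y,w,h=box;m=f(cv2.cvtColor(im[y:y+h,x:x+w],cv2.COLOR_BGR2HSV).astype(int),im[y:y+h,x:x+w].astype(int)).astype(np.uint8)
    n,l,st,c=cv2.connectedComponentsWithStats(m);i=1+np.argmax(st[1:,4]);mm=(l==i).astype(np.uint8)
    ct=max(cv2.findContours(mm,0,2)[0],key=cv2.contourArea)+[x,y]
    return c[i]+[x,y],st[i],ct,mm
V=lambda h,b:b.max(2)
kt=blob(t,(200,165,40,35),lambda h,b:V(h,b)<75);ks=blob(s,(280,155,30,35),lambda h,b:V(h,b)<55)
print("knob",kt[0],kt[1],ks[0],ks[1],tri(bot,ks[0],kt[0]))
# gauge
# hood
ho=blob(t,(175,125,82,45),lambda h,b:(V(h,b)<135)&(V(h,b)>70))
r=cv2.boxPoints(cv2.minAreaRect(ho[2]));print("hood");W=np.array([ray(bot,"top",p,.245) for p in r]);print(r,W)
# timer dial + key
print("key patch top");g=cv2.cvtColor(t,6);print(g[164:204,336:350][::2])
dr=blob(t,(316,160,52,48),lambda h,b:V(h,b)<150)
print("ring",dr[0],dr[1])
if len(dr[2])>5:
  e=cv2.fitEllipse(cv2.convexHull(dr[2]));print(e,ray(bot,"top",e[0],.086))
ds=blob(s,(298,235,50,40),lambda h,b:V(h,b)<110)
e=cv2.fitEllipse(cv2.convexHull(ds[2]));print(ds[1],e,ray(bot,"side",e[0],.086))
print(cv2.cvtColor(s,6)[234:262:1,304:342:2])
```

```text
knob [219.8102 181.0438] [ 14  10  13  13 137] [294.5221 173.4425] [  9  12  12  15 113] [0.6379 0.1797 0.1191]
hood
[[175. 125.]
 [256. 125.]
 [256. 169.]
 [175. 169.]] [[0.7707 0.2847 0.245 ]
 [0.7678 0.0645 0.245 ]
 [0.6456 0.0655 0.245 ]
 [0.6487 0.2828 0.245 ]]
key patch top
[[169 169 167 168 167 168 165 164 166 165 165 165 163 166]
 [166 165 164 162 161 163 161 162 163 166 164 164 166 167]
 [145 139 131 128 129 130 127 129 134 142 148 153 162 161]
 [145 148 151 155 150 139 121 120 121 129 133 132 132 137]
 [157 163 165 164 157 134 113 108 110 120 139 144 140 128]
 [163 162 164 164 153 130 114 116 119 127 142 152 153 153]
 [165 164 165 158 140 116 112 120 123 134 150 161 164 163]
 [163 165 165 156 132 108 109 118 121 137 154 163 165 164]
 [166 164 164 154 132 114 113 117 125 140 155 163 164 165]
 [166 163 157 140 117 114 117 120 133 147 159 164 163 162]
 [163 160 148 122 100 102 113 115 129 150 161 163 163 164]
 [164 163 153 131 107 106 113 120 138 153 164 163 165 165]
 [164 162 156 129 113 114 124 130 144 159 162 165 165 166]
 [162 163 152 131 111 112 117 129 145 157 163 164 16
[... 2253 characters left out ...]
 109  67  62 105 109  98 106  87  94 130 117
  154]
 [105 132 145 152 128  98  89  86  63  64  81  86  85  88  85 109 145 106
  151]
 [103 118 122 146 113  82  83  85  83  90  98  97  97  97 105 138 144  96
  154]
 [102 115 135 148 117  97 103 109 122 134 136 137 138 134 136 144 136  92
  151]
 [103 107 152 154 140 135 137 140 149 153 150 151 152 154 149 127 120  88
  152]
 [114  91 152 153 151 153 152 151 154 152 152 154 155 154 153 135  95  93
  151]
 [133  76 142 143 148 156 153 155 156 152 151 152 154 154 155 146  82 107
  152]
 [144  74 110 127 148 156 155 153 154 154 151 155 153 149 154 133  71 126
  151]
 [150  98  77 122 151 155 153 153 156 154 150 153 150 127 144 104  76 144
  150]]
```

Run:
```python
from h import *; from station import bot
np.set_printoptions(precision=4,suppress=True)
t=cv2.imread("pics/top0.png");s=cv2.imread("pics/side0.png")
g=cv2.GaussianBlur(cv2.cvtColor(t,6).astype(float),(0,0),1)
gy=cv2.Sobel(g,6,0,1);gx=cv2.Sobel(g,6,1,0)
def edge(rows,cols,sign,hor=True):
    G=gy if hor else gx; P=[]
    if hor:
        for c in range(*cols): r=rows[0]+np.argmax(sign*G[rows[0]:rows[1],c]);P.append((c,r))
    else:
        for r in range(*rows): c=cols[0]+np.argmax(sign*G[r,cols[0]:cols[1]]);P.append((c,r))
    vx,vy,x,y=cv2.fitLine(np.array(P,np.float32),cv2.DIST_HUBER,0,.01,.01).ravel();
    if hor: f=lambda c:(c,y+(c-x)*vy/vx);return f(cols[0]),f(cols[1])
    f=lambda r:(x+(r-y)*vx/vy,r);return f(rows[0]),f(rows[1])
def show(n,L,z):
    a,b=[ray(bot,"top",p,z) for p in L];d=(b-a)[:2];print(n,np.round(L,2).tolist(),a,b,"ang",np.degrees(np.arctan2(d[1],d[0])))
show("hood front low",edge((158,172),(184,246),1),.225)
show("hood back top",edge((124,136),(184,246),-1),.245)
show("hood L top",edge((134,158),(172,186),-1,False),.245)
show("hood R top",edge((134,158),(246,258),1,False),.245)
show("panel/front",edge((196,212),(194,250),1),.08)
show("timer L top",edge((160,185),(314,326),1,False),.078)
show("timer R top",edge((165,195),(354,368),-1,False),.078)
show("timer back top",edge((150,160),(325,354),1),.078)
print(g[196:214,200:250:8].round())
# key wing direction, centre col per row of dark
for r in range(168,194,2):
    c=np.arange(336,352);w=np.clip(148-g[r,336:352],0,None);print(r,(c*w).sum()/w.sum(),end="; ")
print();print("key",tri(bot,(322,246),(342.5,181.5)),"wing ends",ray(bot,"top",(344,169.5),.137),ray(bot,"top",(341.3,192.5),.137))
print("pred proj of key axis .12:",proj(bot,"top",np.array([.629,-.183,.12])),proj(bot,"side",np.array([.629,-.183,.12])),"dial",proj(bot,"side",np.array([.629,-.183,.086])))
```

```text
hood front low [[184.0, 166.64], [246.0, 169.04]] [0.6593 0.2631 0.225 ] [0.6502 0.0939 0.225 ] ang -93.07434407562228
hood back top [[184.0, 124.0], [246.0, 124.0]] [0.7732 0.2603 0.245 ] [0.771  0.0917 0.245 ] ang -90.7636321229711
hood L top [[178.2, 134.0], [176.76, 158.0]] [0.7454 0.2756 0.245 ] [0.6789 0.2786 0.245 ] ang 177.48215827751602
hood R top [[252.7, 134.0], [256.71, 158.0]] [0.7427 0.0737 0.245 ] [0.6758 0.0633 0.245 ] ang -171.19532428895315
panel/front [[194.0, 207.64], [250.0, 209.18]] [0.5649 0.2629 0.08  ] [0.5576 0.0935 0.08  ] ang -92.44547816590763
timer L top [[322.19, 160.0], [319.76, 185.0]] [ 0.7073 -0.1296  0.078 ] [ 0.6292 -0.1201  0.078 ] ang 173.05711940653012
timer R top [[361.96, 165.0], [352.4, 195.0]] [ 0.6898 -0.2517  0.078 ] [ 0.5968 -0.219   0.078 ] ang 160.5966333686538
timer back top [[325.0, 154.7], [354.0, 157.39]] [ 0.7239 -0.1387  0.078 ] [ 0.7141 -0.228   0.078 ] ang -96.23560733284005
[[138. 138. 138. 137. 137. 137. 137.]
 [138. 138. 138. 137. 137. 137. 137.]
 [137. 137. 137. 137. 138. 137. 137.]
 [138. 137. 137. 137. 138. 138. 136.]
 [1
[... 314 characters left out ...]
42. 138. 133. 133. 134.]
 [154. 151. 151. 147. 143. 141. 140.]
 [157. 156. 155. 152. 150. 149. 148.]
 [158. 158. 156. 153. 154. 153. 153.]
 [159. 158. 156. 154. 155. 154. 155.]
 [160. 158. 155. 155. 155. 154. 156.]]
168 341.2271976241027; 170 344.0714441504735; 172 344.9805984462431; 174 343.2000517372555; 176 342.5416287827032; 178 342.3217447178703; 180 342.2318492556952; 182 341.67706587066095; 184 341.2913949053705; 186 341.26133177953767; 188 341.14775331901683; 190 341.02245590805; 192 340.8234586676626; 
key [ 0.6313 -0.1842  0.1189] wing ends [ 0.6639 -0.1872  0.137 ] [ 0.5956 -0.1771  0.137 ]
pred proj of key axis .12: [342.1575 182.2719] [321.2149 245.5706] dial [320.9073 253.6187]
```

Call:
step_arm(
  plan=[
    [0, 0, 0, 20, -11, 0, 85],
    [0, 0, 0, 40, -22, 0, 85],
    [0, 0, 0, 40, -22, 0, 85],
    [0, 0, 0, 40, -22, 0, 85],
    [0, 0, 0, 40, -22, 0, 85],
    [0, 0, 0, 40, -22, 0, 85],
    [0, 0, 0, 40, -22, 0, 85],
    [0, 0, 0, 40, -22, 0, 85],
    [0, 0, 0, 40, -22, 0, 85],
    [0, 0, 0, 40, -22, 0, 85],
    [0, 0, 0, 40, -22, 0, 85],
    [0, 0, 0, 40, -22, 0, 85],
    [0, 0, 0, 40, -22, 0, 85],
    [0, 0, 0, 40, -22, 0, 85],
    [0, 0, 0, 17, -6, 0, 85],
    [0, 0, 0, 0, 0, 0, 85],
  ],
)

```text
time: 2.1
position: [0.6303, -0.1816, 0.231]
ee_rot: [[0.962, 0.273, -0.0], [0.273, -0.962, 0.001], [-0.0, -0.001, -1.0]]
ft_force: [0.3, -0.1, -0.5]
width: 0.0854
```

```bash
cat > st.py <<'E'
from station import bot
import numpy as np
np.set_printoptions(precision=4,suppress=True)
o=bot.get_obs();R=np.array(o["ee_rot"]);p=np.array(o["position"])
print("t",o["time"],"p",p,"yawx",np.degrees(np.arctan2(R[1,0],R[0,0])),"q",np.array(o["q"]),"F",np.array(o["ft_force"]),"M",np.array(o["torque"]),"w",o["width"])
E
python3 st.py
```

```text
t 2.1 p [ 0.6303 -0.1816  0.231 ] yawx 15.843477536451912 q [ 18.4474  31.7505  -9.2694  86.6707   5.4755  62.0565 -66.1851] F [ 0.348  -0.135  -0.4963] M [-0.0288 -0.0399  0.0073] w 0.08538442410062609
```

Call:
step_arm(
  plan=[
    [0, 0, -0.1, 0, 2, 0, 85],
    [0, 0, -0.17, 0, 0, 0, 85],
    [0, 0, -0.17, 0, 0, 0, 85],
    [0, 0, -0.17, 0, 0, 0, 85],
    [0, 0, -0.17, 0, 0, 0, 85],
    [0, 0, -0.17, 0, 0, 0, 85],
    [0, 0, -0.17, 0, 0, 0, 85],
    [0, 0, -0.17, 0, 0, 0, 85],
    [0, 0, -0.17, 0, 0, 0, 85],
    [0, 0, -0.17, 0, 0, 0, 85],
    [0, 0, -0.17, 0, 0, 5, 85],
    [0, 0, -0.17, 0, 0, 10, 85],
    [0, 0, -0.17, 0, 0, 15, 85],
    [0, 0, -0.17, 0, 0, 15, 85],
    [0, 0, -0.17, 0, 0, 15, 85],
    [0, 0, -0.17, 0, 0, 10, 85],
    [0, 0, -0.07, 0, 0, 0, 85],
    [0, 0, 0, 0, 0, 0, 85],
  ],
)

```text
time: 4.35
position: [0.6292, -0.1874, 0.1609]
ee_rot: [[-0.989, 0.15, -0.002], [0.15, 0.989, -0.001], [0.001, -0.002, -1.0]]
ft_force: [0.2, -0.1, 0.2]
width: 0.085
```

```bash
python3 st.py
python3 - <<'E'
from h import *; from station import bot
t=bot.capture("top");s=bot.capture("side")
z=lambda im,x,y:cv2.resize(im[y:y+100,x:x+100],None,fx=4,fy=4,interpolation=cv2.INTER_CUBIC)
cv2.imwrite("pics/c1.png",np.hstack([z(t,295,125),z(s,275,180)]))
E
```

```text
t 4.35 p [ 0.6292 -0.1874  0.1609] yawx 171.36556424075923 q [ 39.5259  42.3927 -41.6314  88.4185  30.8386  61.1957  71.5204] F [ 0.1635 -0.0533  0.1586] M [ 0.0022 -0.0514  0.0497] w 0.08496872514347341
```

View pics/c1.png

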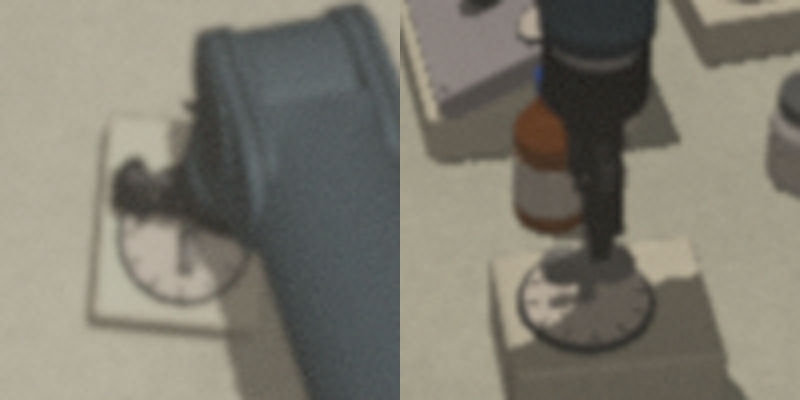

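The crop shows the open fingers standing over the wing at (590,265) in the right half, with the jaws across it. I'll descend and grip.

Call:
step_arm(
  plan=[
    [0, 0, 0, 0, 4, 5, 85],
    [0, 0, 0, 0, 0, 15, 85],
    [0, 0, 0, 0, 0, 15, 85],
    [0, 0, 0, 0, 0, 15, 85],
    [0, 0, 0, 0, 0, 6, 85],
    [0, 0, 0, 0, 0, 0, 0],
    [0, 0, 0, 0, 0, 0, 0],
    [0, 0, 0, 0, 0, 0, 0],
    [0, 0, 0, 0, 0, 0, 0],
    [0, 0, 0, 0, 0, 0, 0],
    [0, 0, 0, 0, 0, 0, 0],
  ],
)

```text
time: 5.82
position: [0.6311, -0.1837, 0.1059]
ee_rot: [[-0.989, 0.149, 0.0], [0.149, 0.989, -0.003], [-0.001, -0.003, -1.0]]
ft_force: [-1.6, -5.7, 4.6]
width: 0.0106
```

```bash
python3 st.py
```

```text
t 5.825 p [ 0.6311 -0.1837  0.1059] yawx 171.4386303636388 q [ 37.9539  46.0117 -39.5813  90.156   33.6814  56.2226  69.213 ] F [-1.5748 -5.6854  4.6155] M [-1.0367  0.3554  0.0095] w 0.010614468146574813
```

Gripped (10.6 mm opening, wing about 12). Winding clockwise.

Call:
step_arm(
  plan=[
    [0, 0, 0.05, 0, 0, 0, 0],
    [0, 0, 0.1, 0, 0, 0, 0],
    [0, 0, 0.12, 0, 0, 0, 0],
    [0, 0, 0.12, 0, 0, 0, 0],
    [0, 0, 0.12, 0, 0, 0, 0],
    [0, 0, 0.12, 0, 0, 0, 0],
    [0, 0, 0.12, 0, 0, 0, 0],
    [0, 0, 0.12, 0, 0, 0, 0],
    [0, 0, 0.1, 0, 0, 0, 0],
    [0, 0, 0.03, 0, 0, 0, 0],
    [0, 0, 0, 0, 0, 0, 0],
  ],
)

```text
time: 7.2
position: [0.6308, -0.1842, 0.1059]
ee_rot: [[-0.409, 0.913, -0.0], [0.913, 0.409, -0.004], [-0.003, -0.002, -1.0]]
ft_force: [-1.7, -6.4, 4.4]
width: 0.0109
```

```bash
python3 st.py
```

```text
t 7.2 p [ 0.6308 -0.1842  0.1059] yawx 114.12401085835415 q [ 30.1037  42.4842 -26.7624  90.6968  22.8664  52.3088  19.3716] F [-1.7479 -6.3625  4.436 ] M [-1.1667  0.6011 -0.0042] w 0.010913466176443114
```

Call:
step_arm(
  plan=[
    [0, 0, 0.05, 0, 0, 0, 0],
    [0, 0, 0.1, 0, 0, 0, 0],
    [0, 0, 0.12, 0, 0, 0, 0],
    [0, 0, 0.12, 0, 0, 0, 0],
    [0, 0, 0.12, 0, 0, 0, 0],
    [0, 0, 0.12, 0, 0, 0, 0],
    [0, 0, 0.12, 0, 0, 0, 0],
    [0, 0, 0.12, 0, 0, 0, 0],
    [0, 0, 0.12, 0, 0, 0, 0],
    [0, 0, 0.12, 0, 0, 0, 0],
  ],
)

```text
time: 8.45
position: [0.6301, -0.1841, 0.1058]
ee_rot: [[0.638, 0.77, -0.002], [0.77, -0.638, -0.003], [-0.003, 0.001, -1.0]]
ft_force: [-4.9, -5.5, 5.1]
width: 0.0105
```

```bash
python3 st.py
```

```text
t 8.45 p [ 0.6301 -0.1841  0.1058] yawx 50.339903453871415 q [ 20.125   40.1384 -11.5886  91.4396  10.0558  49.4981 -35.0221] F [-4.8851 -5.4588  5.0922] M [-1.0997  1.0405  0.2021] w 0.010538070912088417
```

Call:
step_arm(
  plan=[
    [0, 0, 0.1, 0, 0, 0, 0],
    [0, 0, 0.1, 0, 0, 0, 0],
    [0, 0, 0.1, 0, 0, 0, 0],
    [0, 0, 0.1, 0, 0, 0, 0],
    [0, 0, 0.08, 0, 0, 0, 0],
    [0, 0, 0.06, 0, 0, 0, 0],
    [0, 0, 0.06, 0, 0, 0, 0],
  ],
)

```text
time: 9.32
position: [0.6299, -0.1838, 0.1058]
ee_rot: [[0.961, 0.277, -0.002], [0.277, -0.961, -0.002], [-0.002, 0.002, -1.0]]
ft_force: [-5.9, -6.1, 6.4]
width: 0.0108
```

```bash
python3 st.py
```

```text
t 9.325 p [ 0.6299 -0.1838  0.1058] yawx 16.084173191470292 q [ 14.4038  39.6177  -3.162   91.86     2.8986  48.6769 -63.8663] F [-5.935  -6.0614  6.3865] M [-1.0118  1.0966  0.2677] w 0.010783311873189967
```

Call:
step_arm(
  plan=[
    [0, 0, 0.06, 0, 0, 0, 0],
    [0, 0, 0.06, 0, 0, 0, 0],
    [0, 0, 0.06, 0, 0, 0, 0],
    [0, 0, 0.06, 0, 0, 0, 0],
  ],
)

```text
time: 9.82
position: [0.6299, -0.1836, 0.1058]
ee_rot: [[0.999, 0.041, -0.002], [0.041, -0.999, -0.002], [-0.002, 0.002, -1.0]]
ft_force: [-6.1, -4.3, 6.7]
width: 0.0108
```

```bash
python3 st.py
```

```text
t 9.825 p [ 0.6299 -0.1836  0.1058] yawx 2.3344503201007436 q [ 12.0737  39.5609   0.2579  92.0294  -0.0218  48.4857 -75.3782] F [-6.1368 -4.3074  6.672 ] M [-0.8698  1.1471  0.2333] w 0.010773163946046011
```

Call:
step_arm(
  plan=[
    [0, 0, 0.06, 0, 0, 0, 0],
    [0, 0, 0.06, 0, 0, 0, 0],
    [0, 0, 0.06, 0, 0, 0, 0],
    [0, 0, 0.06, 0, 0, 0, 0],
  ],
)

```text
time: 10.32
position: [0.6299, -0.1835, 0.1058]
ee_rot: [[0.98, -0.198, -0.002], [-0.198, -0.98, -0.002], [-0.001, 0.002, -1.0]]
ft_force: [-6.2, -6.0, 6.5]
width: 0.0109
```

```bash
python3 st.py
```

```text
t 10.325 p [ 0.6299 -0.1835  0.1058] yawx -11.402004136276794 q [  9.7272  39.5945   3.6918  92.1968  -2.9638  48.3797 -86.8559] F [-6.1618 -6.0024  6.5092] M [-0.8859  1.0493  0.2224] w 0.010949431181066296
```

Call:
step_arm(
  plan=[
    [0, 0, 0.06, 0, 0, 0, 0],
    [0, 0, 0.06, 0, 0, 0, 0],
    [0, 0, 0.06, 0, 0, 0, 0],
  ],
)

```text
time: 10.7
position: [0.6299, -0.1833, 0.1058]
ee_rot: [[0.929, -0.37, -0.002], [-0.37, -0.929, -0.002], [-0.001, 0.002, -1.0]]
ft_force: [-5.7, -4.4, 6.0]
width: 0.0107
```

```bash
python3 st.py
```

```text
t 10.7 p [ 0.6299 -0.1833  0.1058] yawx -21.71367118412131 q [  7.9652  39.6823   6.2789  92.3217  -5.1918  48.3548 -95.448 ] F [-5.6956 -4.3744  5.998 ] M [-0.8685  1.0888  0.2241] w 0.01068366300053678
```

Call:
step_arm(
  plan=[
    [0, 0, 0.06, 0, 0, 0, 0],
    [0, 0, 0.06, 0, 0, 0, 0],
    [0, 0, 0.06, 0, 0, 0, 0],
  ],
)

```text
time: 11.08
position: [0.63, -0.1832, 0.1058]
ee_rot: [[0.848, -0.53, -0.002], [-0.53, -0.848, -0.002], [-0.0, 0.002, -1.0]]
ft_force: [-4.5, -4.9, 6.7]
width: 0.0109
```

```bash
python3 st.py
```

```text
t 11.075 p [ 0.63   -0.1832  0.1058] yawx -32.02201873029155 q [   6.2052   39.8188    8.8717   92.443    -7.4322   48.3817 -104.0223] F [-4.5361 -4.9467  6.7119] M [-0.7563  1.0634  0.2325] w 0.010930929996489952
```

Call:
step_arm(
  plan=[
    [0, 0, 0.06, 0, 0, 0, 0],
    [0, 0, 0.06, 0, 0, 0, 0],
    [0, 0, 0.06, 0, 0, 0, 0],
  ],
)

```text
time: 11.45
position: [0.6301, -0.1832, 0.106]
ee_rot: [[0.746, -0.666, -0.002], [-0.666, -0.746, -0.004], [0.001, 0.005, -1.0]]
ft_force: [-7.3, -6.3, 8.3]
width: 0.0108
```

```bash
python3 st.py
```

```text
t 11.45 p [ 0.6301 -0.1832  0.106 ] yawx -41.73383536371123 q [   4.4143   39.9964   11.4111   92.5473   -9.418    48.4785 -112.246 ] F [-7.2842 -6.2652  8.3021] M [-1.0784  1.3926  4.3865] w 0.010848358784064255
```

The stop is felt: Mz jumps from 0.23 to 4.4 N m. I'll hold briefly, open, lift and look.

Call:
step_arm(
  plan=[
    [0, 0, 0, 0, 0, 0, 0],
    [0, 0, 0, 0, 0, 0, 0],
    [0, 0, 0, 0, 0, 0, 85],
    [0, 0, 0, 0, 0, 0, 85],
    [0, 0, 0, 0, 0, 0, 85],
    [0, 0, 0, 0, 0, 0, 85],
    [0, 0, 0, 0, 0, -10, 85],
    [0, 0, 0, 0, 0, -30, 85],
    [0, 0, 0, 0, 0, -40, 85],
    [0, 0, 0, 0, 0, -50, 85],
    [0, 0, 0, 0, 0, -50, 85],
    [0, 0, 0, 0, 0, -30, 85],
    [0, 0, 0, 0, 0, 0, 85],
  ],
)

```text
time: 13.08
position: [0.6326, -0.182, 0.3191]
ee_rot: [[0.741, -0.672, 0.006], [-0.672, -0.741, -0.001], [0.005, -0.003, -1.0]]
ft_force: [-0.9, -0.3, -0.8]
width: 0.0847
```

```bash
python3 st.py
```

```text
t 13.075 p [ 0.6326 -0.182   0.3191] yawx -42.19290798556753 q [   2.6216   27.6648   14.1857   81.8694   -6.9377   70.956  -114.7194] F [-0.9183 -0.3172 -0.7638] M [ 0.0016  0.0108 -0.0527] w 0.08471982423837336
```

Run:
```python
from h import *; from station import bot
np.set_printoptions(precision=4,suppress=True)
yaw=np.radians(-2.7);a=np.radians(25);n=np.array([-np.sin(a)*np.cos(yaw),-np.sin(a)*np.sin(yaw),np.cos(a)])
sc=tri(bot,(265+83/4,120+(543-281)/3.12),(175+310/4,125+237/3.12));print("screw",sc)
for k in ([.6379,.1797,.1191],):print("head over panel",(np.array(k)-sc)@n)
s=bot.capture("side");cv2.imwrite("pics/s2.png",s);t=bot.capture("top");cv2.imwrite("pics/t2.png",t)
c=cv2.resize(s[155:195,275:320],None,fx=9,fy=9,interpolation=cv2.INTER_CUBIC);k=cv2.resize(s[222:268,290:350],None,fx=6,fy=6,interpolation=cv2.INTER_CUBIC)
k=cv2.copyMakeBorder(k,0,c.shape[0]-k.shape[0],0,0,0)
cv2.imwrite("pics/c2.png",np.hstack([c,k]))
```

```text
screw [0.584  0.0865 0.0686]
head over panel 0.02483683929453211
```

View pics/c2.png

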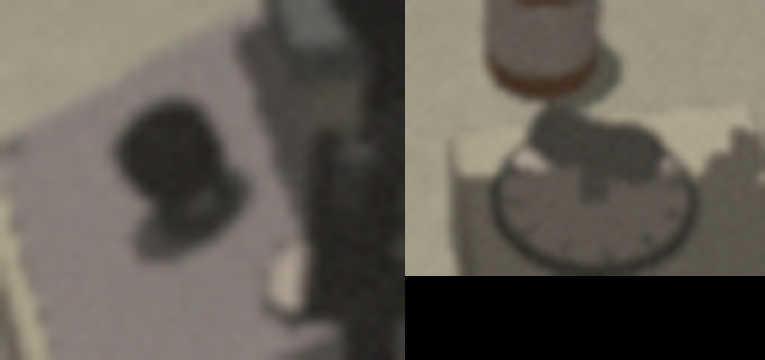

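The left crop shows the head at (167,148), that is side pixel (293.5,171.4). The earlier mask had also caught the bush and shadow. On the right, the wing has turned and stands clear.

```bash
cat > goal.py <<'E'
from h import *; from station import bot
from scipy.spatial.transform import Rotation as Ro
np.set_printoptions(precision=4,suppress=True)
yaw=np.radians(-2.7);a=np.radians(25);n=np.array([-np.sin(a)*np.cos(yaw),-np.sin(a)*np.sin(yaw),np.cos(a)])
head=tri(bot,(293.5,171.4),(219.8,181.0))
yy=-np.array([-np.sin(yaw),np.cos(yaw),0]);Rg=np.c_[np.cross(yy,-n),yy,-n]
o=bot.get_obs();R=np.array(o["ee_rot"]);p=np.array(o["position"])
def to(tgt):  # tool-frame shift if turned first, rotvec now
    return Ro.from_matrix(R.T@Rg).as_rotvec(),(R.T@(tgt-p))*1e3,(Rg.T@(tgt-p))*1e3
E
python3 - <<'E'
from goal import *
sc=np.array([.584,.0865,.0686]);print("head",head,"over panel",(head-sc)@n)
print(Rg)
for d in(.12,.0):
    tgt=head+n*(d-.0187);print(d,tgt,*to(tgt))
E
```

```text
head [0.6348 0.1784 0.1297] over panel 0.035746301632081076
[[ 0.9053 -0.0471  0.4221]
 [-0.0427 -0.9989 -0.0199]
 [ 0.4226 -0.     -0.9063]]
0.12 [0.5921 0.1804 0.2215] [ 0.1501  0.419  -0.6779] [-271.6276 -241.9585   93.7985] [ -90.2195 -359.4726   61.3477]
0.0 [0.6427 0.178  0.1128] [ 0.1501  0.419  -0.6779] [-232.4622 -274.1928  202.5506] [ -90.2195 -359.4726  181.3477]
```

Call:
step_arm(
  plan=[
    [0.03, 0.084, -0.136, 0, 0, 0, 85],
    [0.03, 0.084, -0.136, 0, 0, 0, 85],
    [0.03, 0.084, -0.136, 0, 0, 0, 85],
    [0.03, 0.084, -0.136, 0, 0, 0, 85],
    [0.03, 0.084, -0.136, 0, 0, 0, 85],
    [0, 0, 0, -5, -20, 0, 85],
    [0, 0, 0, -10, -40, 0, 85],
    [0, 0, 0, -10, -40, 0, 85],
    [0, 0, 0, -10, -40, 0, 85],
    [0, 0, 0, -10, -40, 0, 85],
    [0, 0, 0, -10, -40, 0, 85],
    [0, 0, 0, -10, -40, 0, 85],
    [0, 0, 0, -10, -40, 0, 85],
    [0, 0, 0, -10, -40, 0, 85],
    [0, 0, 0, -5, -20, 0, 85],
    [0, 0, 0, 0, 0, 0, 85],
  ],
)

```text
time: 15.18
position: [0.5647, 0.1834, 0.2752]
ee_rot: [[0.906, -0.041, 0.421], [-0.037, -0.999, -0.019], [0.421, 0.002, -0.907]]
ft_force: [0.4, -0.2, -0.2]
width: 0.0852
```

```bash
python3 st.py; python3 -c "
from goal import *
h=np.array([.636,.179,.127])
for d in(.06,0):print(*to(h+n*(d-.0187)))"
```

```text
t 15.175 p [0.5647 0.1834 0.2752] yawx -2.3193468681162996 q [ -30.0086   11.6225    0.3405  114.5358   23.2134   34.6492 -139.0121] F [ 0.3689 -0.2446 -0.2022] M [-0.0522  0.4642 -0.0399] w 0.0852435805701529
[-0.0004  0.0016  0.006 ] [  2.3303   1.1113 123.2257] [  2.1385   1.0492 123.2297]
[-0.0004  0.0016  0.006 ] [  2.4267   1.1353 183.2256] [  2.1385   1.0492 183.2297]
```

Call:
step_arm(
  plan=[
    [0, 0, 0, 2, 1, 15, 85],
    [0, 0, 0, 0, 0, 30, 85],
    [0, 0, 0, 0, 0, 35, 85],
    [0, 0, 0, 0, 0, 30, 85],
    [0, 0, 0, 0, 0, 20, 85],
    [0, 0, 0, 0, 0, 0, 85],
  ],
)

```text
time: 15.92
position: [0.6224, 0.1752, 0.1574]
ee_rot: [[0.906, -0.048, 0.42], [-0.042, -0.999, -0.024], [0.421, 0.004, -0.907]]
ft_force: [-1.7, -0.2, -0.1]
width: 0.0849
```

```bash
python3 st.py
python3 - <<'E'
from goal import *
print(*to(np.array([.636,.179,.127])-n*.0187))
t=bot.capture("top");s=bot.capture("side")
z=lambda im,x,y:cv2.resize(im[y:y+90,x:x+90],None,fx=4.4,fy=4.4,interpolation=cv2.INTER_CUBIC)
cv2.imwrite("pics/c3.png",np.hstack([z(t,175,135),z(s,255,115)]))
E
```

```text
t 15.925 p [0.6224 0.1752 0.1574] yawx -2.6514401786809745 q [ -29.5438   26.3008    4.6488  113.4301   28.5497   20.6848 -143.5628] F [-1.7374 -0.2049 -0.112 ] M [ 0.0167  0.4789 -0.0564] w 0.08491660953649982
[0.0041 0.0023 0.0008] [-0.559  -4.627  51.8869] [-0.6798 -4.4149 51.9039]
```

View pics/c3.png

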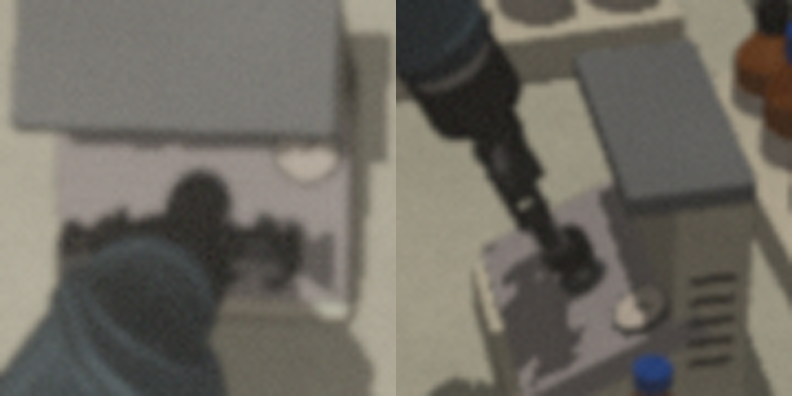

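The fingers straddle the head (left crop, head at (200,200)). I'll descend the last 52 mm and close.

Call:
step_arm(
  plan=[
    [0, 0, 0, 0, -1, 12, 85],
    [0, 0, 0, 0, -1, 15, 85],
    [0, 0, 0, 0, 0, 12, 85],
    [0, 0, 0, 0, 0, 8, 85],
    [0, 0, 0, 0, 0, 3, 85],
    [0, 0, 0, 0, 0, 0, 85],
  ],
)

```text
time: 16.77
position: [0.644, 0.1791, 0.1144]
ee_rot: [[0.905, -0.045, 0.423], [-0.04, -0.999, -0.02], [0.423, 0.001, -0.906]]
ft_force: [-0.6, -0.1, -0.2]
width: 0.085
```

```bash
python3 st.py;python3 -c "
from goal import *
print(*to(np.array([.636,.179,.127])-n*.0187))"
```

```text
t 16.775 p [0.644  0.1791 0.1144] yawx -2.559793854222432 q [ -30.2195   32.1312    6.5528  111.688    30.1361   16.1319 -145.4879] F [-0.612  -0.0876 -0.2016] M [0.0162 0.4691 0.0295] w 0.08502126828472509
[ 0.0003 -0.0008  0.0022] [-1.9294  0.5025  3.9258] [-1.9251  0.5079  3.9272]
```

Close now.

Call:
step_arm(
  plan=[
    [0, 0, 0, 0, 0, 2, 60],
    [0, 0, 0, 0, 0, 0, 0],
    [0, 0, 0, 0, 0, 0, 0],
    [0, 0, 0, 0, 0, 0, 0],
    [0, 0, 0, 0, 0, 0, 0],
    [0, 0, 0, 0, 0, 0, 0],
    [0, 0, 0, 0, 0, 0, 0],
  ],
)

```text
time: 17.65
position: [0.6448, 0.1803, 0.1135]
ee_rot: [[0.905, -0.044, 0.424], [-0.04, -0.999, -0.019], [0.424, -0.0, -0.906]]
ft_force: [-4.0, 1.4, 5.0]
width: 0.0383
```

```bash
python3 st.py
```

```text
t 17.65 p [0.6448 0.1803 0.1135] yawx -2.5235160607412594 q [ -30.2511   32.2841    6.5589  111.6108   30.1924   15.9616 -145.5588] F [-3.9834  1.3941  5.0384] M [0.1462 0.7515 0.12  ] w 0.038317898129522444
```

Width 38.3 mm, so the head is held. Pulling out about 33 mm.

Call:
step_arm(
  plan=[
    [0, 0, 0, 0, 0, -3, 0],
    [0, 0, 0, 0, 0, -5, 0],
    [0, 0, 0, 0, 0, -5, 0],
    [0, 0, 0, 0, 0, -5, 0],
    [0, 0, 0, 0, 0, -5, 0],
    [0, 0, 0, 0, 0, -5, 0],
    [0, 0, 0, 0, 0, -5, 0],
    [0, 0, 0, 0, 0, 0, 0],
  ],
)

```text
time: 18.65
position: [0.6309, 0.1808, 0.1432]
ee_rot: [[0.905, -0.044, 0.424], [-0.04, -0.999, -0.019], [0.424, -0.0, -0.906]]
ft_force: [1.7, 5.1, -2.0]
width: 0.038
```

```bash
python3 st.py;python3 -c "
from goal import *
print(n@(p-np.array([.6448,.1803,.1135])), n@np.array(o['ft_force']))"
```

```text
t 18.65 p [0.6309 0.1808 0.1432] yawx -2.5343918442233604 q [ -29.955    28.3655    5.1859  112.7214   29.3279   18.9856 -144.5712] F [ 1.7028  5.1174 -2.0199] M [1.0564 0.3612 0.5392] w 0.03795245834658026
0.032790695567031715 -2.4476220258512584
```

Call:
step_arm(
  plan=[
    [0, 0, 0, 0, 0, 0, 85],
    [0, 0, 0, 0, 0, 0, 85],
    [0, 0, 0, 0, 0, 0, 85],
    [0, 0, 0, 0, 0, 0, 85],
    [0, 0, 0, 0, 0, -10, 85],
    [0, 0, 0, 0, 0, -25, 85],
    [0, 0, 0, 0, 0, -30, 85],
    [0, 0, 0, 0, 0, -15, 85],
    [0, 0, 0, 0, 0, 0, 85],
  ],
)

```text
time: 19.77
position: [0.5973, 0.1817, 0.2163]
ee_rot: [[0.904, -0.045, 0.425], [-0.041, -0.999, -0.019], [0.425, -0.0, -0.905]]
ft_force: [0.2, 0.0, 0.0]
width: 0.0852
```

```bash
python3 st.py
python3 - <<'E'
from goal import *
h0=np.array([.636,.179,.127]);print("home/out px top",proj(bot,"top",h0),proj(bot,"top",h0+.03*n),"side",proj(bot,"side",h0),proj(bot,"side",h0+.03*n))
t=bot.capture("top");s=bot.capture("side")
z=lambda im,x,y:cv2.resize(im[y:y+90,x:x+90],None,fx=4.4,fy=4.4,interpolation=cv2.INTER_CUBIC)
cv2.imwrite("pics/c4.png",np.hstack([z(t,175,135),z(s,255,115)]))
E
```

```text
t 19.775 p [0.5973 0.1817 0.2163] yawx -2.5784615444457777 q [ -29.3497   19.05      1.9851  114.2103   26.347    27.148  -141.6718] F [0.2396 0.0399 0.0441] M [0.0398 0.3897 0.0129] w 0.08517661921307909
home/out px top [219.6865 181.2455] [218.1848 183.8274] side [294.0584 171.8171] [290.3656 165.9025]
```

View pics/c4.png

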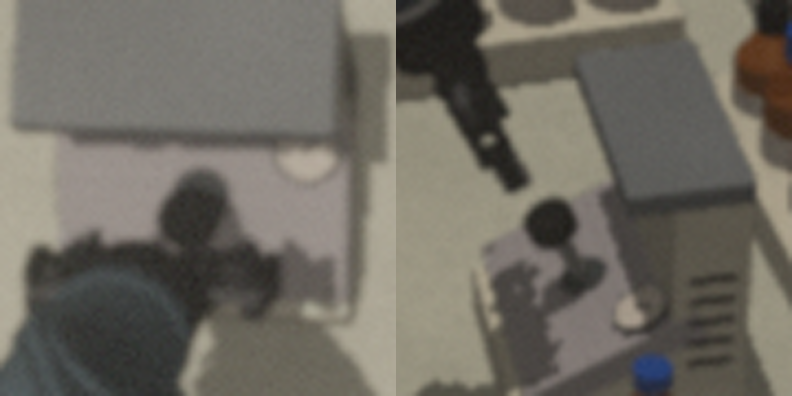

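The knob stands out by itself: the head is at side pixel (290.2,165.7), and the 30 mm position predicts (290.4,165.9). Waiting two seconds while closing the fingers.

Call:
step_arm(
  plan=[
    [0, 0, 0, 0, 0, 0, 0],
    [0, 0, 0, 0, 0, 0, 0],
    [0, 0, 0, 0, 0, 0, 0],
    [0, 0, 0, 0, 0, 0, 0],
    [0, 0, 0, 0, 0, 0, 0],
    [0, 0, 0, 0, 0, 0, 0],
    [0, 0, 0, 0, 0, 0, 0],
    [0, 0, 0, 0, 0, 0, 0],
    [0, 0, 0, 0, 0, 0, 0],
    [0, 0, 0, 0, 0, 0, 0],
    [0, 0, 0, 0, 0, 0, 0],
    [0, 0, 0, 0, 0, 0, 0],
    [0, 0, 0, 0, 0, 15, 0],
    [0, 0, 0, 0, 0, 20, 0],
    [0, 0, 0, 0, 0, 10, 0],
    [0, 0, 0, 0, 0, 5, 0],
    [0, 0, 0, 0, 0, 5, 0],
    [0, 0, 0, 0, 0, 5, 0],
  ],
)

```text
time: 22.12
position: [0.6223, 0.18, 0.1615]
ee_rot: [[0.905, -0.046, 0.423], [-0.041, -0.999, -0.021], [0.424, 0.001, -0.906]]
ft_force: [-4.0, -2.3, 3.7]
width: -0.0001
```

```bash
cat > ps.py <<'E'
from goal import *
print(o["time"],"over grip",n@(p-np.array([.6448,.1803,.1135]))*1e3,"Fn",n@np.array(o['ft_force']),"F",o['ft_force'],o["width"])
E
python3 ps.py
```

```text
22.125 over grip 52.99308729085506 Fn 5.039330371711835 F [-4.0245 -2.2914  3.736 ] -0.0001317154915505384
```

Call:
step_arm(
  plan=[
    [0, 0, 0, 0, 0, 4, 0],
    [0, 0, 0, 0, 0, 4, 0],
    [0, 0, 0, 0, 0, 4, 0],
    [0, 0, 0, 0, 0, 4, 0],
    [0, 0, 0, 0, 0, 4, 0],
  ],
)

```text
time: 22.75
position: [0.631, 0.1798, 0.1423]
ee_rot: [[0.905, -0.045, 0.423], [-0.04, -0.999, -0.02], [0.423, 0.001, -0.906]]
ft_force: [0.1, 0.6, 0.2]
width: 0.0001
```

```bash
python3 ps.py
```

```text
22.75 over grip 31.961500205089166 Fn 0.1747717101894966 F [0.0576 0.6309 0.2058] 0.00013891604137329847
```

Call:
step_arm(
  plan=[
    [0, 0, 0, 0, 0, 3, 0],
    [0, 0, 0, 0, 0, 2, 0],
    [0, 0, 0, 0, 0, 2, 0],
    [0, 0, 0, 0, 0, 0, 0],
  ],
)

```text
time: 23.25
position: [0.6324, 0.1799, 0.1405]
ee_rot: [[0.905, -0.046, 0.424], [-0.041, -0.999, -0.021], [0.424, 0.001, -0.905]]
ft_force: [-39.1, -5.2, 56.3]
width: -0.0
```

```bash
python3 ps.py
```

```text
23.25 over grip 29.67263160157538 Fn 67.4461360637153 F [-39.0982  -5.2381  56.3221] -4.532782515514594e-05
```

The hard stop gives 67 N, so the knob is home. Retreating along the axis.

Call:
step_arm(
  plan=[
    [0, 0, 0, 0, 0, -5, 0],
    [0, 0, 0, 0, 0, -15, 0],
    [0, 0, 0, 0, 0, -30, 0],
    [0, 0, 0, 0, 0, -40, 0],
    [0, 0, 0, 0, 0, -40, 0],
    [0, 0, 0, 0, 0, -40, 0],
    [0, 0, 0, -20, 0, -30, 0],
    [0, 0, 0, -20, 0, -10, 0],
    [0, 0, 0, 0, 0, 0, 0],
    [0, 0, 0, 0, 0, 0, 0],
  ],
)

```text
time: 24.5
position: [0.5094, 0.1853, 0.3097]
ee_rot: [[0.905, -0.045, 0.423], [-0.041, -0.999, -0.02], [0.424, 0.001, -0.906]]
ft_force: [0.3, -0.0, 0.1]
width: 0.0004
```

```bash
python3 st.py
python3 - <<'E'
from h import *; from station import bot
t=bot.capture("top");s=bot.capture("side")
cv2.imwrite("pics/c5.png",np.hstack([cv2.resize(t[80:300,90:480],None,fx=1,fy=1),cv2.resize(s[100:320,200:400],None,fx=2,fy=2)[:220*2]]) if 0 else cv2.resize(np.hstack([t[100:290,90:470][:, :],s[125:315,230:390]]),None,fx=1.45,fy=1.45))
E
```

```text
t 24.5 p [0.5094 0.1853 0.3097] yawx -2.5780662855486467 q [ -31.6916    4.0609   -2.2391  118.197    23.6286   39.5999 -142.4148] F [ 0.2778 -0.0202  0.109 ] M [-0.0328  0.4539  0.0782] w 0.0004229104584733013
```

View pics/c5.png

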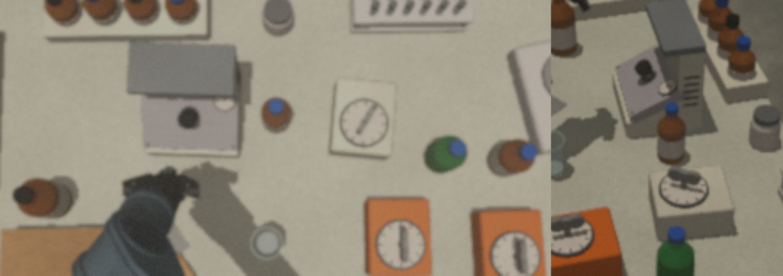

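The knob is home at (188,118) in the left crop, the wing has turned at (367,118), every bottle and the beaker stands, and the hand is clear. Handing in.

```bash
python3 -c "
from station import bot
print(bot.close_job())"
```

```text
the job is handed in; nothing more can be done
None
```

The purge is done and the job is handed in at about 24.5 s of the 72 s allowed. No verdict was reported.

- **Timer:** I wound the white timer clockwise in a single grasp, with no regrasp needed. The hand turned about 213°, and at the stop the torque jumped from 0.23 to 4.4 N m. I held it there for about a quarter of a second and let go.
- **Knob out:** I pulled the knob about 33 mm along its axis and released it. The picture showed it standing out by itself, within half a pixel of where a 30 mm travel would put it. I left it untouched for about two seconds.
- **Knob home:** I pushed it in with closed fingers until it met the hard stop at 67 N, then withdrew.

**Last checks:** The final picture shows the knob home, the key turned, and the bottles and beaker standing with the hand clear. The force on the tool is about 0.3 N, which is no contact.

**Disagreement:** The hand turned 213°, which is 7° more than the key's full 206° range. The final picture suggests the key itself turned roughly 200 to 206°, so it probably slipped or flexed a little in the pads at the stop. I did not measure the final key angle any more closely than that.

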